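Wedge the vial clamp open and take the vial out

TASK

The vial of orange extract is locked in the vial clamp by a red spring catch that snaps back as soon as it is let go. Push the yellow wedge fully down, upright, between the grey fixed post and the red sloping lug so that it props the catch open by itself, then lift the vial out and stand it upright in the white tray. Leave the wedge in place, still holding the catch open.

Things in the scene. Friction and masses are not known exactly. Their poses are not given: they have to be found in the camera images.
- wedge_mid (a point): Centre of the loose yellow wedge, a block standing upright on the worktop: 30 mm along its x, 34 along its y, 95 high (z); over the lowest 14 mm the y faces taper to a foot 20 mm wide. About 90 g. Grip it near the top across the flat x faces (30 mm apart); it goes in upright, its y along the clamp's y, either way round. The thinner blue block nearby is a bystander, too thin for the job.
- slot (a point): On the clamp's deck, 14 mm above the worktop: where the middle of the wedge's foot stands when it is home. z up; y = the way the catch slides open (vial to lug). The grey fixed post's face is at y = -17 mm (28 mm wide in x, 56 high above the deck, top 13 mm leaning back). Bring the wedge down 4 to 8 mm to +y of this point to clear the post; let go, it is pushed back to the post.
- clamp: The vial clamp: grey and aluminium base 70 x 212 x 14 mm (x, y, z), fixed to the worktop; origin under its centre, same axes as the slot. The slot is 38 mm to +y of the centre, the vial's seat 72 mm to -y. Nothing limits the wedge along x; the post and the red lug are 28 mm wide in x and nothing stands beside them.
- lug_foot (a point): On the red lug, which moves with the catch: foot of its upright face, on the deck (shut: 20 mm to +y of the post's face). The face is upright for 22 mm, then slopes back 24 mm to +y while rising to 56 mm above the deck. The wedge's foot, coming straight down, meets the slope and drives the lug to +y; going in takes about 5 to 15 N, until it stands on the deck.
- catch (a joint): Slide of the red catch to the clamp's +y, m, 0 (shut) to 0.036; its spring always shuts it (1.6 N shut, 2.2 N at 0.014). Shut, its hook (14 mm wide in x, 94 to 100 mm above the deck) covers the vial's cap up to 4 mm from the vial's axis; its upright stands 22 to 30 mm to +y of that axis. Beyond 0.009 the cap is clear; the wedge home against the post gives 0.014.
- seat (a point): On the clamp's deck, 14 mm above the worktop, same axes: where the middle of the vial's underside stands, in a round collar of inner diameter 31 mm, outer 39 mm, rising 28 mm above the deck.
- vial_mid (a point): Centre of the loose glass vial of orange extract with black screw cap that stands in the clamp: body 26 mm in diameter, 91 mm high with the cap (24 mm in diameter, top 15 mm), about 45 g. Grip it along the clamp's x, across the upper body or the cap. A like vial that stands on the worktop is a bystander.
- tray_floor (a point): Centre of the floor (2 mm above the worktop) of the shallow white tray, 75 x 170 mm (x, y) outside, walls 2 mm thick and 14 mm high; fixed to the worktop.

How it is judged:
By the outcome, as a careful person would: the job done as asked, in the order asked, and still so for the second after the job is handed in, with the robot touching nothing.
It also fails if it takes over 42 s, if anything falls off the work surface, if the arm or the gripper's body presses on something with over 40 N, if the wrist force passes 120 N, or if a joint passes its speed limit or range.

ROBOT

A 7-joint arm with a two-finger parallel gripper is mounted at the origin on a cart in front of the work surface, level with it; the furniture and walls round the work are solid. World frame = base frame: x ahead of the robot, y to its left, z up, the work surface at z = 0. Lengths are in m, angles in rad, forces in N, time in s.
With the tool pointing down it reaches from about 0.425 to 1.025 m from the base axis. Payload 9.4 kg.
Tool frame: the origin (TCP) lies midway between the tips of the shut fingers; the grasp point (between the pads) lies 19 mm behind it (r.pinch_z is the distance from the TCP to the grasp point, in m); z points along the fingers, y is the line along which they close (so a half turn about z gives the same grasp; the last joint's range is limited). The gripper opens to 85 mm and grips with 20 to 120 N. Pads are 22 mm wide; open, the fingers measure 114 mm over their backs; the gripper's body (76 mm by 85 mm) begins 54 mm behind the grasp point. The pads swing forward as they close: fully open they stand 13 mm farther back than shut.
Start: joints at [-1.422, 0.599, -0.003, 1.599, 0.002, 0.943, -0.08], TCP at [0.162, 0.707, 0.209] pointing down, gripper open.
Joint ranges: [-2.57, 2.57], [-0.35, 1.97], [-1.29, 1.29], [0.11, 2.56], [-1.05, 4.19], [0.11, 1.86], [-2.63, 2.63]. Speed limits (rad/s): [2.22, 2.22, 3.01, 3.01, 3.14, 3.14, 3.14].

INTERFACE

Orientations are given as a unit quaternion [w, x, y, z].
In Python, from plant import sense, read_camera, order, r gives the robot as it stands. The module is installed in compiled form; this text tells all that it offers.
- The arm moves only by the tool step_arm, never from a script. Its arguments are lists of equal length, an entry for each row: "jaw": the finger opening in m, from 0 to 0.0854; "xyz": the shift along the tool's x, y, z in m, a list of three; "turn": the turn, a rotation vector about the tool's x, y, z in degrees, a list of three. A call has 1 to 10 rows; each row shifts and turns the commanded pose from where the row before left it, along the tool's axes as they then stand; what a row does not reach is not made up. A row lasts 1/12 s, in which the tool goes at most 41.7 mm and 7.16 degrees, less where a joint would pass 70% of its speed; a pose out of reach is approached as far as the arm can. A call is refused whole if a number of a shift passes 0.0417 or a number of a turn 7.16, either way. A call with a gripper value outside its range is refused whole. The fingers move at their own pace and stop on an object; "squeeze" is the grip in N (left out, the last holds). Time passes only in rows, so rows that do not move let the fingers close. It gives the time, the measured TCP pose, the force, the opening and the grip force at its end, in the units of the state.
- sense(): the state, without advancing time (a new reading comes with each control period).
- read_camera(name): name is "side" or "top" or "wrist"; returns a dict with "img" (480x640x3 uint8, red, green, blue), "z_map" (480x640 float32, m along the optical axis (not along the pixel's ray), 0 where there is no reading), "K" (3x3 intrinsics, pixels), "extrinsics" (4x4, takes a point from camera to world coordinates); the wrist camera has in their place "tool_from_camera" (4x4, takes a point from camera to tool coordinates, whose origin is the TCP and whose axes are the flange's). Camera axes: x right, y up, looking along -z (the intrinsics and any distortion apply to the point x, -y, -z); pixel columns grow to the right and rows downward; lengths in m; the calibration is good to about 2 mm. The wrist camera is an equidistant fisheye: a pixel r from the principal point sees the ray r / f radians off the axis. A picture is of the moment at which its call begins: read the wrist's pose just before it.
- order.hand_in(): hands the job in; it is judged then, once.
The state is a dict: "t": time; "q": joint angles; "dq": joint speeds; "effort": joint torques, N m; "position": TCP position; "tool_rot": TCP orientation; "wrist_force": force on the tool from outside, world axes, zero at the start; "wrist_torque": the same for the moment, N m; "grip_width": finger opening in m; "gripper_force": force on a finger pad.
Only numpy, scipy, OpenCV 4.12 (cv2) and the standard library are available. Lean on these libraries where they do the work, as an engineer would, in place of code of your own. Each camera call takes 0.05 s, during which the arm holds its last target. There are 200 camera calls.

## Working session

There is one attempt and no reset: what is moved stays moved. The work goes in short steps, Python scripts to look and compute and a tool call to move; the robot and the scene stay as the last step left them, time stands still between calls to the robot, and variables do not carry over. Pictures are saved under pics/ and viewed, at most 10 in all, crops included, and the job is handed in when it is done.

Besides the shell and the picture viewer there is one more tool, called after "Emit:" in YAML: its name, and indented under it one key for each argument. step_arm: Moves the arm, as the interface text tells. Its arguments: {"type":"object","properties":{"jaw":{"type":"array"},"xyz":{"type":"array"},"turn":{"type":"array"},"squeeze":{"type":"number"}},"required":["jaw","xyz","turn"]}

```bash
mkdir -p pics; ls
python3 - <<'E'
from plant import sense, read_camera, r
import cv2, numpy as np
s=sense(); print(s['t'],s['position'],s['tool_rot'],s['grip_width'],r.pinch_z)
for n in ['top','side']:
    c=read_camera(n); np.savez(f'{n}0.npz',**c)
    print(n,c['K'].tolist(),np.round(c['extrinsics'],3).tolist(),(c['z_map']>0).mean(), [k for k in c])
    cv2.imwrite(f'pics/{n}0.png',c['img'][...,::-1])
E
```

```text
pics
0.0 [0.16223069 0.70609505 0.20862061] [-1.45820058e-05  1.12649897e-01  9.93634428e-01 -7.89629900e-04] 0.08544308183078246 0.0187
top [[580.3013622019677, 0.0, 325.38092799676156], [0.0, 580.3013622019677, 240.68797164681996], [0.0, 0.0, 1.0]] [[-0.026, 0.975, -0.219, 0.345], [-1.0, -0.025, 0.007, 0.299], [0.001, 0.219, 0.976, 0.913], [0.0, 0.0, 0.0, 1.0]] 0.9959049479166666 ['img', 'z_map', 'K', 'extrinsics']
side [[471.2614709159921, 0.0, 317.12647450789], [0.0, 471.2614709159921, 232.37814382765063], [0.0, 0.0, 1.0]] [[-0.054, -0.893, 0.448, 0.907], [0.998, -0.054, 0.014, 0.308], [0.011, 0.448, 0.894, 0.832], [0.0, 0.0, 0.0, 1.0]] 0.995859375 ['img', 'z_map', 'K', 'extrinsics']
```

View pics/top0.png

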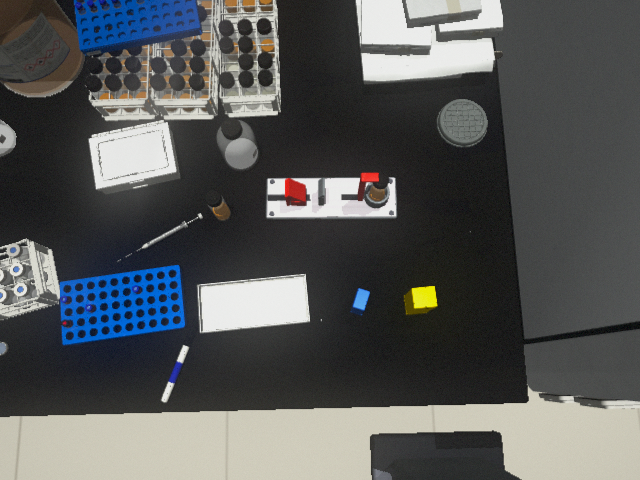

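View pics/side0.png

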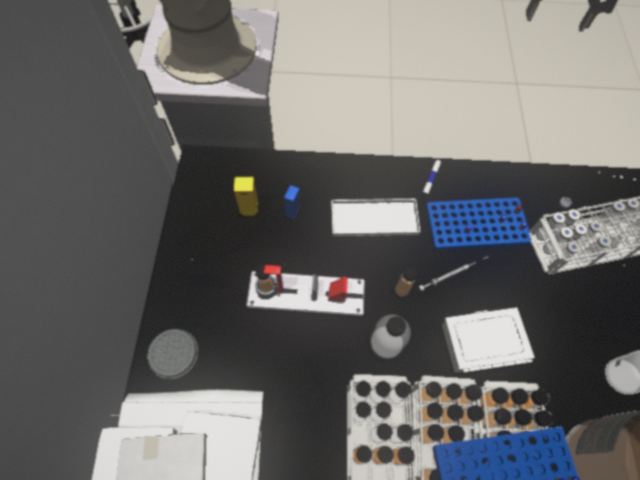

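The top view shows the clamp at (267–397, 178–218) with lug (294,192), post (322,192) and vial (377,190). The wedge is at (421,299), the tray at (200–310, 277–332), and the bystander vial at (219,207). The side view agrees with this.

```bash
cat > h.py <<'E'
import numpy as np, cv2
def cloud(c,T=None):
    T=c['extrinsics'] if T is None else T
    v,u=np.mgrid[:480,:640]; K=c['K']; z=c['z_map']
    P=np.stack([(u-K[0,2])/K[0,0]*z,-(v-K[1,2])/K[1,1]*z,-z],-1)
    W=P@T[:3,:3].T+T[:3,3]; W[z<=0]=np.nan
    return W
def rect(P):
    (cx,cy),(w,h),a=cv2.minAreaRect((P[:,:2]*1000).astype(np.float32))
    return [round(float(k),1) for k in (cx,cy,w,h,a)]
E
python3 - <<'E'
from h import *
for n in ['top','side']:
    c=dict(np.load(f'{n}0.npz')); W=cloud(c); h=cv2.cvtColor(c['img'],cv2.COLOR_RGB2HSV).astype(int)
    H,S,V=h[...,0],h[...,1],h[...,2]; x,y,z=W[...,0],W[...,1],W[...,2]
    def show(name,m):
        m=cv2.morphologyEx(m.astype(np.uint8),cv2.MORPH_OPEN,np.ones((2,2)))
        k,l,st,_=cv2.connectedComponentsWithStats(m)
        if k<2: print(n,name,'none');return
        i=1+np.argmax(st[1:,4]); P=W[l==i]
        print(n,name,len(P),'rect mm',rect(P),'med',np.round(np.median(P,0)*1000,1), 'box',np.round(P.min(0)*1000),np.round(P.max(0)*1000))
    box=lambda a,b,c_,d:(x>a)&(x<b)&(y>c_)&(y<d)
    table=(V<40)&(abs(z)<.02)&box(.2,.8,.1,.6); print(n,'table z',np.median(z[table]))
    yel=(H>20)&(H<35)&(S>120)&(V>60)
    show('wedge top',yel&(z>.085)); show('wedge all',yel)
    red=((H<6)|(H>174))&(S>150)&(V>80)
    cl=box(.3,.6,.1,.45)
    show('lug',red&(y>.3)&(z<.085)); show('hook',red&(z>.095)&cl)
    show('deck',(S<60)&(V>110)&(z>.004)&(z<.024)&box(.38,.5,.15,.45))
    show('post',(z>.055)&(z<.08)&(S<80)&box(.36,.48,.26,.36))
    show('cap',(V<70)&(z>.095)&(z<.12)&cl)
    show('tray',(S<60)&(V>110)&(z>-.01)&(z<.03)&box(.15,.34,.25,.6))
    show('blue',(H>100)&(H<120)&(S>150)&(z>.02)&box(.15,.4,.15,.3))
    show('byst',(z>.03)&box(.33,.48,.42,.52))
E
```

```text
top table z -0.0004686910592761606
top wedge top 524 rect mm [445.8, 144.5, 32.6, 57.7, 16.7] med [nan nan nan] box [nan nan nan] [nan nan nan]
top wedge all 785 rect mm [447.7, 144.3, 29.6, 58.1, 16.1] med [nan nan nan] box [nan nan nan] [nan nan nan]
top lug 383 rect mm [618.7, 336.9, 28.8, 27.8, 87.2] med [nan nan nan] box [nan nan nan] [nan nan nan]
top hook none
top deck 128 rect mm [487.1, 402.5, 2.3, 92.4, 4.4] med [487.6 401.7   4.2] box [483. 356.  -2.] [492. 449.  16.]
top post none
top cap none
top tray 136 rect mm [318.4, 536.9, 9.4, 31.6, 65.9] med [nan nan nan] box [nan nan nan] [nan nan nan]
top blue none
top byst none
side table z -0.00020584321503791525
side wedge top 301 rect mm [417.0, 154.4, 89.1, 31.7, 5.2] med [448.9 157.9  94.1] box [372. 140.  -2.] [462. 174.  99.]
side wedge all 810 rect mm [415.7, 144.4, 100.5, 45.8, 14.5] med [nan nan nan] box [nan nan nan] [nan nan nan]
side lug 200 rect mm [624.5, 337.5, 25.3, 24.7, 7.4] med [nan nan nan] box [nan nan nan] [nan nan nan]
side hook none
side deck 189 rect mm [418.7, 387.6, 4.7, 129.4, 4.5] med [nan nan nan] box [nan nan nan] [nan nan nan]
side post none
side cap none
side tray 80 rect mm [319.5, 540.7, 13.7, 42.5, 65.3] med [321.6 539.6   8.2] box [299. 529.  -3.] [340. 551.  13.]
side blue none
side byst none
```

```bash
cat >> h.py <<'E'
def onplane(c,uv,zp,T=None):
    T=c['extrinsics'] if T is None else T; K=c['K']; uv=np.asarray(uv,float).reshape(-1,2)
    d=np.c_[(uv[:,0]-K[0,2])/K[0,0],-(uv[:,1]-K[1,2])/K[1,1],-np.ones(len(uv))]@T[:3,:3].T
    return T[:3,3]+d*((zp-T[2,3])/d[:,2])[:,None]
def blob(m):
    k,l,st,_=cv2.connectedComponentsWithStats(m.astype(np.uint8)); i=1+np.argmax(st[1:,4]); return l==i
def prect(c,m,zp):
    "rect of the mask's outline (pixel corners) cast on plane zp"
    v,u=np.nonzero(m); 
    P=np.concatenate([onplane(c,np.c_[u+a,v+b],zp) for a in(-.5,.5) for b in(-.5,.5)])
    return rect(P)
E
python3 - <<'E'
from h import *
for n in ['top','side']:
    c=dict(np.load(f'{n}0.npz')); W=cloud(c); h=cv2.cvtColor(c['img'],cv2.COLOR_RGB2HSV).astype(int)
    H,S,V=h[...,0],h[...,1],h[...,2]; x,y,z=W[...,0],W[...,1],W[...,2]
    box=lambda a,b,c_,d:(x>a)&(x<b)&(y>c_)&(y<d)
    def show(name,m,zp):
        if m.sum()<4: print(n,name,'none',m.sum());return
        m=blob(m); P=W[m]; P=P[~np.isnan(P[:,0])]
        print(n,name,m.sum(),'plane rect',prect(c,m,zp),'med',np.round(np.median(P,0)*1000,1),'p2-98',np.round(np.percentile(P,2,0)*1000),np.round(np.percentile(P,98,0)*1000))
    yel=(H>20)&(H<35)&(S>120)&(V>60)
    show('wedge top',yel&(V>(200)),.095)
    red=((H<6)|(H>174))&(S>150)&(V>80); cl=box(.55,.70,.15,.45)
    show('lug',red&cl&(y>.3),.05); show('hook',red&cl&(z>.095),.114)
    show('deck',(S<60)&(V>110)&(z>.0)&(z<.028)&cl,.014)
    show('post',(z>.05)&(z<.085)&(S<80)&box(.58,.66,.25,.36),.07)
    show('cap',(V<90)&(z>.095)&(z<.12)&cl,.105)
    show('tray',(S<60)&(V>110)&box(.38,.53,.3,.56)&(z<.04),.014)
    show('blue',(H>100)&(H<120)&(S>150)&(z>.02)&box(.4,.55,.2,.3),.08)
    show('byst',(z>.02)&box(.53,.65,.42,.52),.09)
c=dict(np.load('top0.npz'));d=dict(np.load('side0.npz'))
cv2.imwrite('pics/clampz.png',np.hstack([cv2.resize(c['img'][165:230,255:410,::-1],(400,168*1),interpolation=2),cv2.resize(cv2.rotate(d['img'][255:325,235:385,::-1],1),(400,168))]))
E
```

```text
top wedge top 466 plane rect [443.7, 155.9, 30.2, 34.3, 4.2] med [443.5 156.1  94.7] p2-98 [430. 140.  92.] [458. 172.  98.]
top lug 385 plane rect [620.5, 338.0, 32.6, 40.9, 89.4] med [617.6 337.9  56.6] p2-98 [606. 323.  34.] [632. 353.  70.]
top hook 174 plane rect [617.0, 227.8, 16.0, 28.5, 2.8] med [617.  226.7 113.4] p2-98 [611. 215. 109.] [624. 240. 116.]
top deck 3450 plane rect [618.8, 281.6, 211.2, 69.0, 88.5] med [607.8 282.9  13.5] p2-98 [585. 180.  10.] [651. 383.  17.]
top post 139 plane rect [616.2, 297.6, 10.7, 33.4, 88.5] med [617.6 297.6  65. ] p2-98 [605. 293.  53.] [633. 302.  71.]
top cap 224 plane rect [694.2, 428.6, 21.9, 32.7, 1.8] med [691.9 427.4 113.9] p2-98 [685. 414.  98.] [700. 441. 118.]
top tray 5316 plane rect [451.0, 407.6, 77.7, 171.8, 4.4] med [451.9 408.9   1.6] p2-98 [413. 326.  -2.] [490. 490.  14.]
top blue 314 plane rect [442.3, 245.5, 20.9, 37.1, 69.6] med [443.8 244.7  73.9] p2-98 [429. 233.  29.] [460. 256.  77.]
top byst 436 plane rect [589.8, 452.1, 47.4, 26.3, 30.1] med [594.  454.9  80. ] p2-98 [587. 446.  23.] [609. 468.  93.]
side wed
[... 390 characters left out ...]
4, 280.7, 212.9, 71.8, 89.0] med [634.2 277.3  13.8] p2-98 [588. 179.  10.] [654. 380.  17.]
side post 110 plane rect [625.2, 297.6, 36.3, 12.0, 3.0] med [622.1 297.5  64.3] p2-98 [607. 293.  52.] [635. 303.  71.]
side cap 120 plane rect [690.5, 429.1, 15.6, 33.1, 0.4] med [694.6 429.  115.3] p2-98 [688. 415. 112.] [700. 442. 118.]
side tray 3042 plane rect [453.8, 407.0, 82.4, 175.6, 4.6] med [448.  408.3   1.9] p2-98 [410. 324.  -1.] [492. 490.  14.]
side blue 141 plane rect [451.4, 244.3, 20.7, 33.0, 71.5] med [448.  243.5  74.4] p2-98 [433. 233.  72.] [462. 255.  78.]
side byst 366 plane rect [614.5, 451.9, 26.5, 53.4, 64.5] med [608.3 455.5  72.5] p2-98 [593. 446.  23.] [614. 469.  92.]
```

View pics/clampz.png

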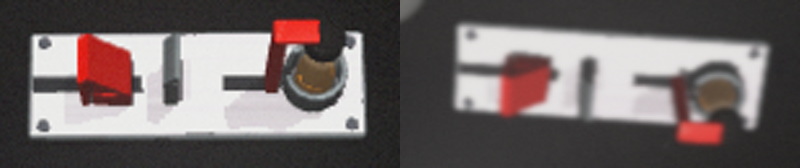

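The crop confirms the layout, from high y to low y: lug, post, hook and vial. The clamp centre is about (0.620, 0.281) with yaw about −1.3°. The wedge is at (0.445, 0.155) with yaw about 4°, and the tray at (0.452, 0.407) with yaw about 4.5°. I'll turn the tool first.

Emit:
step_arm:
  jaw: [0.07, 0.07, 0.07, 0.07, 0.07, 0.07, 0.07, 0.07, 0.07, 0.07]
  xyz:
    - [0, 0, 0]
    - [0, 0, 0]
    - [0, 0, 0]
    - [0, 0, 0]
    - [0, 0, 0]
    - [0, 0, 0]
    - [0, 0, 0]
    - [0, 0, 0]
    - [0, 0, 0]
    - [0, 0, 0]
  turn:
    - [0, 0, 7.1]
    - [0, 0, 7.1]
    - [0, 0, 7.1]
    - [0, 0, 7.1]
    - [0, 0, 7.1]
    - [0, 0, 7.1]
    - [0, 0, 7.1]
    - [0, 0, 7.1]
    - [0, 0, 7.1]
    - [0, 0, 7.1]
  squeeze: 80

```text
t: 0.93
position: [0.1621, 0.7063, 0.209]
tool_rot: [0.0, 0.671, 0.741, -0.0]
wrist_force: [0.6, 0.6, -0.2]
grip_width: 0.0702
gripper_force: 0.0
```

```bash
cat > go.py <<'E'
# prints the tool-axes shift and yaw turn left to a world target: x y z(mm) toolY-angle(deg)
import sys; from plant import sense; import numpy as np
from scipy.spatial.transform import Rotation as R
s=sense(); q=s['tool_rot']; M=R.from_quat([q[1],q[2],q[3],q[0]]).as_matrix()
t=np.array([float(a) for a in sys.argv[1:5]]); p=s['position']*1000
a=np.degrees(np.arctan2(M[1,1],M[0,1]))
print('t',s['t'],'pos',np.round(p,1),'yang',round(a,2),'tilt',np.round(M[2],3),'w',round(s['grip_width']*1000,1),'F',np.round(s['wrist_force'],1))
print('shift',np.round(M.T@(t[:3]-p),1),'turn z',round(-((t[3]-a+90)%180-90),2))
E
python3 go.py 445 155 209 4
```

```text
t 0.9333 pos [162.1 706.3 209. ] yang 5.72 tilt [-0.001 -0.    -1.   ] w 70.2 F [ 0.6  0.6 -0.2]
shift [-5.768e+02  2.265e+02  4.000e-01] turn z 1.72
```

Emit:
step_arm:
  jaw: [0.07, 0.07, 0.07, 0.07, 0.07, 0.07, 0.07, 0.07, 0.07, 0.07]
  xyz:
    - [-0.036, 0.0142, 0]
    - [-0.036, 0.0142, 0]
    - [-0.036, 0.0142, 0]
    - [-0.036, 0.0142, 0]
    - [-0.036, 0.0142, 0]
    - [-0.036, 0.0142, 0]
    - [-0.036, 0.0142, 0]
    - [-0.036, 0.0142, 0]
    - [-0.036, 0.0142, 0]
    - [-0.036, 0.0142, 0]
  turn:
    - [0, 0, 0]
    - [0, 0, 0]
    - [0, 0, 0]
    - [0, 0, 0]
    - [0, 0, 0]
    - [0, 0, 0]
    - [0, 0, 0]
    - [0, 0, 0]
    - [0, 0, 0]
    - [0, 0, 0]

```text
t: 1.77
position: [0.3419, 0.3618, 0.2094]
tool_rot: [0.0, 0.669, 0.744, -0.0]
wrist_force: [0.2, 0.4, 0.4]
grip_width: 0.0697
gripper_force: 0.0
```

Emit:
step_arm:
  jaw: [0.07, 0.07, 0.07, 0.07, 0.07, 0.07, 0.07, 0.07]
  xyz:
    - [-0.036, 0.0142, 0]
    - [-0.036, 0.0142, 0]
    - [-0.036, 0.0142, 0]
    - [-0.036, 0.0142, 0]
    - [-0.036, 0.0142, 0]
    - [-0.036, 0.0142, 0]
    - [0, 0, 0]
    - [0, 0, 0]
  turn:
    - [0, 0, 0]
    - [0, 0, 0]
    - [0, 0, 0]
    - [0, 0, 0]
    - [0, 0, 0]
    - [0, 0, 0.9]
    - [0, 0, 0.8]
    - [0, 0, 0]

```text
t: 2.43
position: [0.4499, 0.1556, 0.2095]
tool_rot: [0.0, 0.682, 0.731, -0.0]
wrist_force: [0.2, 1.0, -0.0]
grip_width: 0.0701
gripper_force: 0.0
```

```bash
python3 go.py 445 155 58 4
```

```text
t 2.4333 pos [449.9 155.6 209.5] yang 4.02 tilt [-0.  0. -1.] w 70.1 F [ 0.2  1.  -0. ]
shift [ -0.2  -4.9 151.5] turn z 0.02
```

Emit:
step_arm:
  jaw: [0.07, 0.07, 0.07, 0.07, 0.07, 0.07, 0.07, 0.02, 0.02, 0.02]
  xyz:
    - [0, -0.005, 0.03]
    - [0, 0, 0.03]
    - [0, 0, 0.03]
    - [0, 0, 0.025]
    - [0, 0, 0.02]
    - [0, 0, 0.016]
    - [0, 0, 0]
    - [0, 0, 0]
    - [0, 0, 0]
    - [0, 0, 0]
  turn:
    - [0, 0, 0]
    - [0, 0, 0]
    - [0, 0, 0]
    - [0, 0, 0]
    - [0, 0, 0]
    - [0, 0, 0]
    - [0, 0, 0]
    - [0, 0, 0]
    - [0, 0, 0]
    - [0, 0, 0]

```text
t: 3.27
position: [0.4444, 0.1582, 0.0595]
tool_rot: [0.0, 0.679, 0.734, 0.001]
wrist_force: [-0.1, 0.5, 0.6]
grip_width: 0.0342
gripper_force: 0.0
```

Emit:
step_arm:
  jaw: [0.02, 0.02, 0.02, 0.02, 0.02, 0.02]
  xyz:
    - [0, 0, 0]
    - [0, 0, 0]
    - [0, 0, 0]
    - [0, 0, 0]
    - [0, 0, 0]
    - [0, 0, 0]
  turn:
    - [0, 0, 0]
    - [0, 0, 0]
    - [0, 0, 0]
    - [0, 0, 0]
    - [0, 0, 0]
    - [0, 0, 0]

```text
t: 3.77
position: [0.4446, 0.1581, 0.0599]
tool_rot: [0.0, 0.68, 0.734, 0.001]
wrist_force: [-1.0, 0.3, 6.5]
grip_width: 0.0281
gripper_force: 78.6
```

```bash
python3 go.py 620.5 325 200 -1.3
```

```text
t 3.7667 pos [444.6 158.1  59.9] yang 4.39 tilt [ 0.001  0.002 -1.   ] w 28.1 F [-1.   0.3  6.5]
shift [ 153.1  188.5 -139.6] turn z 5.69
```

Emit:
step_arm:
  jaw: [0.02, 0.02, 0.02, 0.02, 0.02, 0.02]
  xyz:
    - [0, 0, -0.015]
    - [0, 0, -0.03]
    - [0, 0, -0.035]
    - [0, 0, -0.035]
    - [0, 0, -0.025]
    - [0, 0, 0]
  turn:
    - [0, 0, 0]
    - [0, 0, 0]
    - [0, 0, 0]
    - [0, 0, 2.7]
    - [0, 0, 3]
    - [0, 0, 0]

```text
t: 4.27
position: [0.4462, 0.1582, 0.2036]
tool_rot: [0.001, 0.716, 0.698, 0.004]
wrist_force: [0.7, -0.0, -0.2]
grip_width: 0.028
gripper_force: 79.5
```

```bash
python3 go.py 620.5 325 200 -1.3
```

```text
t 4.2667 pos [446.2 158.2 203.6] yang -1.52 tilt [ 0.005  0.007 -1.   ] w 28.0 F [ 0.7 -0.  -0.2]
shift [171.3 169.8   5.6] turn z -0.22
```

Emit:
step_arm:
  jaw: [0.02, 0.02, 0.02, 0.02, 0.02, 0.02, 0.02, 0.02, 0.02, 0.02]
  xyz:
    - [0.012, 0.012, 0]
    - [0.023, 0.0225, 0]
    - [0.0245, 0.0243, 0]
    - [0.0245, 0.0243, 0]
    - [0.0245, 0.0243, 0]
    - [0.0245, 0.0243, 0]
    - [0.023, 0.023, 0]
    - [0.015, 0.015, 0]
    - [0, 0, 0]
    - [0, 0, 0]
  turn:
    - [0, 0, 0]
    - [0, 0, 0]
    - [0, 0, 0]
    - [0, 0, 0]
    - [0, 0, 0]
    - [0, 0, 0]
    - [0, 0, 0]
    - [0, 0, 0]
    - [0, 0, 0]
    - [0, 0, 0]

```text
t: 5.1
position: [0.6176, 0.3251, 0.1978]
tool_rot: [-0.0, 0.715, 0.699, -0.0]
wrist_force: [-0.1, 0.8, -1.4]
grip_width: 0.0277
gripper_force: 79.5
```

```bash
python3 go.py 620.5 325 200 -1.3
python3 - <<'E'
from h import *; from plant import read_camera
ims=[]
for n in ['top','side','wrist']:
    c=read_camera(n); np.savez(f'{n}1.npz',**c); ims.append(c['img'])
    if n=='wrist': print(c['K'].tolist(),np.round(c['tool_from_camera'],3).tolist()); break
    W=cloud(c); h=cv2.cvtColor(c['img'],cv2.COLOR_RGB2HSV).astype(int); H,S,V=h[...,0],h[...,1],h[...,2]
    m=blob((H>20)&(H<35)&(S>120)&(V>40)); P=W[m];P=P[~np.isnan(P[:,0])]
    v,u=np.nonzero(m); print(n,m.sum(),'px',u.min(),u.max(),v.min(),v.max(),np.round(np.percentile(P,[2,50,98],axis=0)*1000).tolist())
cv2.imwrite('pics/a1.png',np.hstack([cv2.resize(i[...,::-1],(400,300)) for i in ims[:2]]))
cv2.imwrite('pics/w1.png',ims[2][...,::-1])
E
```

```text
t 5.1 pos [617.6 325.1 197.8] yang -1.25 tilt [-0. -0. -1.] w 27.7 F [-0.1  0.8 -1.4]
shift [-0.   2.9 -2.2] turn z 0.05Traceback (most recent call last):
  File "<stdin>", line 7, in <module>
  File "h.py", line 16, in blob
    k,l,st,_=cv2.connectedComponentsWithStats(m.astype(np.uint8)); i=1+np.argmax(st[1:,4]); return l==i
                                                                       ~~~~~~~~~^^^^^^^^^^
    return _wrapfunc(a, 'argmax', axis=axis, out=out, **kwds)
    return bound(*args, **kwds)
ValueError: attempt to get argmax of an empty sequence
```

Run:
```python
from h import *; from plant import read_camera
c=read_camera('side'); d=read_camera('wrist'); np.savez('side1.npz',**c); np.savez('wrist1.npz',**d)
print(d['K'].tolist(),np.round(d['tool_from_camera'],3).tolist())
W=cloud(c); h=cv2.cvtColor(c['img'],cv2.COLOR_RGB2HSV).astype(int); H,S,V=h[...,0],h[...,1],h[...,2]
m=(H>20)&(H<35)&(S>120)&(V>40)&(W[...,0]>.55)
if m.any():
    m=blob(m);P=W[m];P=P[~np.isnan(P[:,0])]; v,u=np.nonzero(m); print(m.sum(),'px',u.min(),u.max(),v.min(),v.max(),np.round(np.percentile(P,[2,50,98],axis=0)*1000).tolist())
cv2.imwrite('pics/a1.png',np.hstack([cv2.resize(c['img'][80:380,150:550,::-1],(400,300)),cv2.resize(d['img'][...,::-1],(400,300))]))
```

```text
[[371.64829954431775, 0.0, 321.0736001753192], [0.0, 371.64829954431775, 239.94533577632802], [0.0, 0.0, 1.0]] [[0.001, 0.953, 0.303, 0.078], [1.0, -0.001, -0.0, -0.0], [0.0, 0.303, -0.953, -0.163], [0.0, 0.0, 0.0, 1.0]]
312 px 320 341 240 274 [[621.0, 305.0, 142.0], [632.0, 316.0, 174.0], [633.0, 335.0, 234.0]]
```

View pics/a1.png

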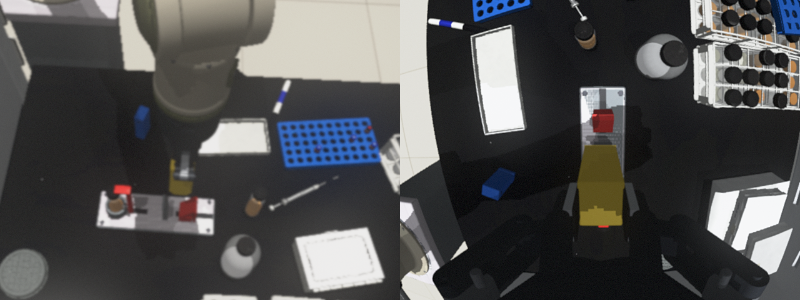

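Left panel: the side view shows the wedge held upright above the post and lug. Right panel: the wrist view shows the wedge lined up with the lug in x. I'll measure the wedge's y from its side-view edges.

Run:
```python
from h import *
c=dict(np.load('side1.npz')); T=c['extrinsics'];K=c['K']
h=cv2.cvtColor(c['img'],cv2.COLOR_RGB2HSV).astype(int); H,S,V=h[...,0],h[...,1],h[...,2]
W=cloud(c); m=blob((H>20)&(H<35)&(S>120)&(V>40)&(W[...,0]>.55))
for v in range(238,277,2):
    u=np.nonzero(m[v])[0]
    if len(u)<3: continue
    uv=np.array([[u.min()-.5,v],[u.max()+.5,v]])
    d=np.c_[(uv[:,0]-K[0,2])/K[0,0],-(uv[:,1]-K[1,2])/K[1,1],-np.ones(2)]@T[:3,:3].T
    P=T[:3,3]+d*((.6325-T[0,3])/d[:,0])[:,None]
    print(v,u.min(),u.max(),np.round(P*1000,1)[:,1:].tolist(),'mid',round(P[:,1].mean()*1000,1))
```

```text
240 321 323 [[304.1, 261.7], [308.1, 262.2]] mid 306.1
242 321 324 [[304.2, 255.4], [309.6, 256.1]] mid 306.9
244 321 324 [[304.3, 249.1], [309.7, 249.8]] mid 307.0
246 321 324 [[304.4, 242.6], [309.9, 243.3]] mid 307.1
250 321 323 [[304.6, 229.3], [308.8, 229.9]] mid 306.7
260 320 323 [[303.8, 193.7], [309.6, 194.5]] mid 306.7
262 320 338 [[303.9, 186.2], [332.0, 190.1]] mid 317.9
264 320 341 [[304.0, 178.5], [336.8, 183.1]] mid 320.4
266 320 340 [[304.1, 170.7], [335.7, 175.2]] mid 319.9
268 320 340 [[304.3, 162.8], [336.2, 167.3]] mid 320.2
270 320 339 [[304.4, 154.6], [335.1, 159.1]] mid 319.7
272 322 339 [[307.6, 146.8], [335.5, 150.9]] mid 321.6
274 330 334 [[320.4, 140.2], [328.2, 141.4]] mid 324.3
```

Emit:
step_arm:
  jaw: [0.02, 0.02, 0.02, 0.02, 0.02, 0.02]
  xyz:
    - [0.005, 0.003, 0]
    - [0, 0, 0.02]
    - [0, 0, 0.02]
    - [0, 0, 0.018]
    - [0, 0, 0]
    - [0, 0, 0]
  turn:
    - [0, 0, 0]
    - [0, 0, 0]
    - [0, 0, 0]
    - [0, 0, 0]
    - [0, 0, 0]
    - [0, 0, 0]

```text
t: 5.75
position: [0.6204, 0.3291, 0.1403]
tool_rot: [-0.0, 0.715, 0.699, -0.001]
wrist_force: [-0.8, 0.2, -1.1]
grip_width: 0.028
gripper_force: 79.5
```

```bash
python3 go.py 620.5 329.5 74 -1.3
python3 - <<'E'
from h import *; from plant import read_camera
c=read_camera('side'); np.savez('side2.npz',**c); T=c['extrinsics'];K=c['K']
h=cv2.cvtColor(c['img'],cv2.COLOR_RGB2HSV).astype(int); H,S,V=h[...,0],h[...,1],h[...,2]
W=cloud(c); m=blob((H>20)&(H<35)&(S>120)&(V>40)&(W[...,0]>.55))
for v in range(240,310,3):
    u=np.nonzero(m[v])[0]
    if len(u)<10: continue
    uv=np.array([[u.min()-.5,v],[u.max()+.5,v]])
    d=np.c_[(uv[:,0]-K[0,2])/K[0,0],-(uv[:,1]-K[1,2])/K[1,1],-np.ones(2)]@T[:3,:3].T
    P=T[:3,3]+d*((.6355-T[0,3])/d[:,0])[:,None]
    print(v,u.min(),u.max(),np.round(P*1000,1)[:,1:].tolist(),'mid',round(P[:,1].mean()*1000,1))
cv2.imwrite('pics/a2.png',cv2.resize(c['img'][220:340,240:400,::-1],(640,480)))
E
```

```text
t 5.75 pos [620.4 329.1 140.3] yang -1.35 tilt [-0.001 -0.001 -1.   ] w 28.0 F [-0.8  0.2 -1.1]
shift [ 0.4  0.2 66.3] turn z -0.05
282 323 340 [[310.1, 111.0], [339.1, 115.6]] mid 324.6
285 323 340 [[310.4, 97.1], [339.9, 101.7]] mid 325.1
```

View pics/a2.png

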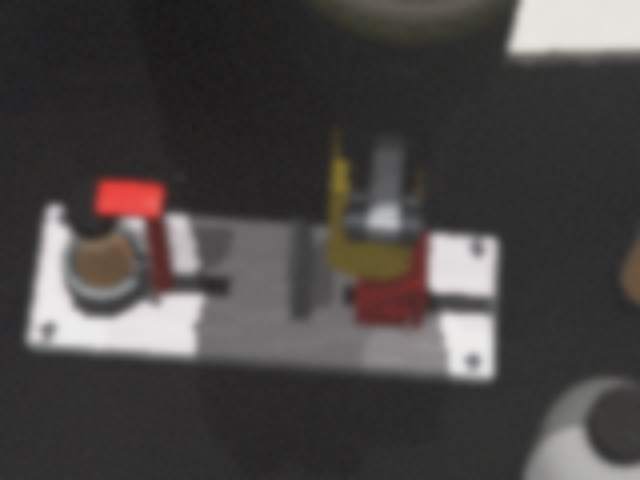

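The crop shows the wedge centred between the post (302,270 in the crop) and the lug slope (390,290), with its middle at y≈0.325 as wanted. Now I'll push it down.

Emit:
step_arm:
  jaw: [0.02, 0.02, 0.02, 0.02, 0.02, 0.02, 0.02, 0.02]
  xyz:
    - [0, 0, 0.01]
    - [0, 0, 0.008]
    - [0, 0, 0.008]
    - [0, 0, 0.008]
    - [0, 0, 0.008]
    - [0, 0, 0.008]
    - [0, 0, 0.006]
    - [0, 0, 0]
  turn:
    - [0, 0, 0]
    - [0, 0, 0]
    - [0, 0, 0]
    - [0, 0, 0]
    - [0, 0, 0]
    - [0, 0, 0]
    - [0, 0, 0]
    - [0, 0, 0]

```text
t: 6.47
position: [0.6203, 0.3286, 0.0827]
tool_rot: [-0.0, 0.715, 0.699, -0.001]
wrist_force: [0.5, -2.1, -1.8]
grip_width: 0.0278
gripper_force: 79.5
```

Emit:
step_arm:
  jaw: [0.02, 0.02, 0.02, 0.02]
  xyz:
    - [0, 0, 0.005]
    - [0, 0, 0.004]
    - [0, 0, 0.002]
    - [0, 0, 0]
  turn:
    - [0, 0, 0]
    - [0, 0, 0]
    - [0, 0, 0]
    - [0, 0, 0]

```text
t: 6.8
position: [0.6208, 0.3294, 0.0741]
tool_rot: [-0.0, 0.715, 0.699, 0.0]
wrist_force: [-2.1, -3.3, 6.4]
grip_width: 0.0278
gripper_force: 80.4
```

Press a little more to confirm it's on the deck.

Emit:
step_arm:
  jaw: [0.02, 0.02, 0.02]
  xyz:
    - [0, 0, 0.001]
    - [0, 0, 0.001]
    - [0, 0, 0]
  turn:
    - [0, 0, 0]
    - [0, 0, 0]
    - [0, 0, 0]

```text
t: 7.05
position: [0.621, 0.3295, 0.074]
tool_rot: [-0.0, 0.715, 0.699, 0.001]
wrist_force: [-5.4, -4.5, 22.9]
grip_width: 0.0279
gripper_force: 82.2
```

Emit:
step_arm:
  jaw: [0.06, 0.06, 0.06, 0.06, 0.06, 0.06]
  xyz:
    - [0, 0, 0]
    - [0, 0, 0]
    - [0, 0, 0]
    - [0, 0, 0]
    - [0, 0, 0]
    - [0, 0, 0]
  turn:
    - [0, 0, 0]
    - [0, 0, 0]
    - [0, 0, 0]
    - [0, 0, 0]
    - [0, 0, 0]
    - [0, 0, 0]

```text
t: 7.55
position: [0.6208, 0.3295, 0.0712]
tool_rot: [-0.0, 0.715, 0.699, -0.0]
wrist_force: [-0.6, -0.7, 0.2]
grip_width: 0.0598
gripper_force: 0.0
```

Emit:
step_arm:
  jaw: [0.06, 0.06, 0.06, 0.06]
  xyz:
    - [0, 0, -0.03]
    - [0, 0, -0.035]
    - [0, 0, -0.035]
    - [0, 0, 0]
  turn:
    - [0, 0, 0]
    - [0, 0, 0]
    - [0, 0, 0]
    - [0, 0, 0]

```text
t: 7.88
position: [0.6244, 0.3303, 0.1784]
tool_rot: [0.001, 0.716, 0.699, 0.005]
wrist_force: [1.6, -0.2, 1.3]
grip_width: 0.0601
gripper_force: 0.0
```

Emit:
step_arm:
  jaw: [0.06, 0.06, 0.06, 0.06, 0.06, 0.06]
  xyz:
    - [-0.03, 0, 0]
    - [-0.04, 0, 0]
    - [-0.03, 0, 0]
    - [-0.02, 0, 0]
    - [0, 0, 0]
    - [0, 0, 0]
  turn:
    - [0, 0, 0]
    - [0, 0, 0]
    - [0, 0, 0]
    - [0, 0, 0]
    - [0, 0, 0]
    - [0, 0, 0]

```text
t: 8.38
position: [0.6184, 0.2081, 0.1717]
tool_rot: [0.0, 0.716, 0.698, 0.0]
wrist_force: [-0.6, 1.0, -0.1]
grip_width: 0.0601
gripper_force: 0.0
```

```bash
python3 go.py 618 209 61 -1.3
python3 - <<'E'
from h import *; from plant import read_camera
c=read_camera('side'); np.savez('side3.npz',**c)
h=cv2.cvtColor(c['img'],cv2.COLOR_RGB2HSV).astype(int); H,S,V=h[...,0],h[...,1],h[...,2]
W=cloud(c); x,y,z=W[...,0],W[...,1],W[...,2]
def show(n,m,zp):
    if m.sum()<5: print(n,'none'); return
    m=blob(m);P=W[m]; print(n,m.sum(),prect(c,m,zp),np.round(np.nanpercentile(P,[2,50,98],axis=0)*1000).tolist())
show('wedge',(H>20)&(H<35)&(S>120)&(V>40)&(x>.55),.109)
red=((H<6)|(H>174))&(S>120)&(V>50)&(x>.55)&(x<.7)
show('lug',red&(y>.3),.05); show('hook',red&(z>.095)&(y<.3),.114)
cv2.imwrite('pics/a3.png',cv2.resize(c['img'][220:340,240:400,::-1],(640,480)))
E
```

```text
t 8.3833 pos [618.4 208.1 171.7] yang -1.48 tilt [ 0.  0. -1.] w 60.1 F [-0.6  1.  -0.1]
shift [  0.9  -0.4 110.7] turn z -0.18
wedge 622 [633.8, 322.1, 60.6, 38.0, 1.8] [[561.0, 305.0, -1.0], [631.0, 321.0, 107.0], [637.0, 338.0, 111.0]]
lug 286 [621.3, 352.7, 29.6, 46.1, 87.7] [[602.0, 340.0, 22.0], [626.0, 353.0, 55.0], [636.0, 365.0, 70.0]]
hook 119 [621.2, 241.4, 28.4, 18.0, 86.6] [[613.0, 229.0, 108.0], [619.0, 243.0, 114.0], [626.0, 254.0, 117.0]]
```

View pics/a3.png

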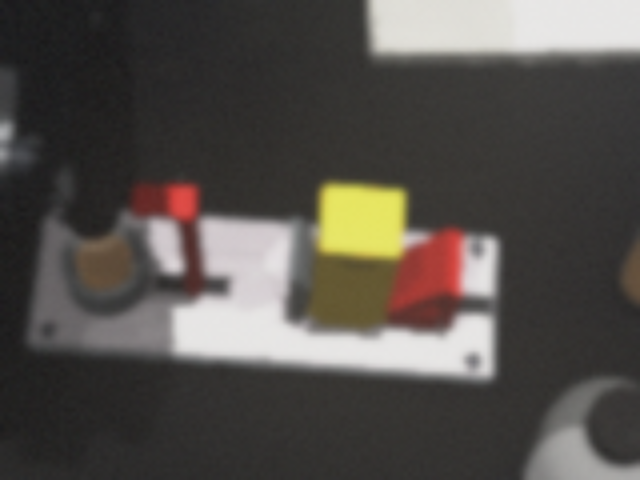

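The crop shows the wedge standing flush against the post, with its top at z≈0.109. The lug and hook have shifted +15 mm, so the catch is open and the cap is clear. Next I'll grasp the vial.

Emit:
step_arm:
  jaw: [0.06, 0.06, 0.06, 0.06, 0.06, 0.06, 0.06, 0.06]
  xyz:
    - [0.001, 0, 0.02]
    - [0, 0, 0.025]
    - [0, 0, 0.025]
    - [0, 0, 0.02]
    - [0, 0, 0.015]
    - [0, 0, 0.006]
    - [0, 0, 0]
    - [0, 0, 0]
  turn:
    - [0, 0, 0]
    - [0, 0, 0]
    - [0, 0, 0]
    - [0, 0, 0]
    - [0, 0, 0]
    - [0, 0, 0]
    - [0, 0, 0]
    - [0, 0, 0]
  squeeze: 40

```text
t: 9.1
position: [0.6183, 0.2114, 0.0606]
tool_rot: [-0.0, 0.715, 0.699, 0.0]
wrist_force: [0.1, -0.2, 0.3]
grip_width: 0.0603
gripper_force: 0.0
```

Emit:
step_arm:
  jaw: [0.015, 0.015, 0.015, 0.015, 0.015, 0.015, 0.015, 0.015]
  xyz:
    - [0, 0, 0]
    - [0, 0, 0]
    - [0, 0, 0]
    - [0, 0, 0]
    - [0, 0, 0]
    - [0, 0, 0]
    - [0, 0, 0]
    - [0, 0, 0]
  turn:
    - [0, 0, 0]
    - [0, 0, 0]
    - [0, 0, 0]
    - [0, 0, 0]
    - [0, 0, 0]
    - [0, 0, 0]
    - [0, 0, 0]
    - [0, 0, 0]

```text
t: 9.77
position: [0.6187, 0.2107, 0.0617]
tool_rot: [0.0, 0.715, 0.699, 0.001]
wrist_force: [-0.6, 0.3, 6.7]
grip_width: 0.024
gripper_force: 39.1
```

Emit:
step_arm:
  jaw: [0.015, 0.015, 0.015, 0.015, 0.015, 0.015, 0.015, 0.015, 0.015]
  xyz:
    - [0, 0, -0.008]
    - [0, 0, -0.012]
    - [0, 0, -0.014]
    - [0, 0, -0.016]
    - [0, 0, -0.02]
    - [0, 0, -0.025]
    - [0, 0, -0.025]
    - [0, 0, -0.01]
    - [0, 0, 0]
  turn:
    - [0, 0, 0]
    - [0, 0, 0]
    - [0, 0, 0]
    - [0, 0, 0]
    - [0, 0, 0]
    - [0, 0, 0]
    - [0, 0, 0]
    - [0, 0, 0]
    - [0, 0, 0]

```text
t: 10.52
position: [0.6196, 0.2106, 0.194]
tool_rot: [0.001, 0.715, 0.699, 0.002]
wrist_force: [0.1, -0.1, -0.9]
grip_width: 0.0236
gripper_force: 39.2
```

```bash
python3 go.py 452.5 407 195 4.5
```

```text
t 10.5167 pos [619.6 210.6 194. ] yang -1.35 tilt [ 0.002  0.005 -1.   ] w 23.6 F [ 0.1 -0.1 -0.9]
shift [ 192.4 -171.6   -1.4] turn z -5.85
```

Emit:
step_arm:
  jaw: [0.015, 0.015, 0.015, 0.015, 0.015, 0.015, 0.015, 0.015, 0.015, 0.015]
  xyz:
    - [0.01, -0.009, 0]
    - [0.02, -0.018, 0]
    - [0.025, -0.022, 0]
    - [0.026, -0.024, 0]
    - [0.026, -0.024, 0]
    - [0.025, -0.022, 0]
    - [0.022, -0.02, 0]
    - [0.018, -0.016, 0]
    - [0.013, -0.011, 0]
    - [0.007, -0.006, 0]
  turn:
    - [0, 0, 0]
    - [0, 0, 0]
    - [0, 0, 0]
    - [0, 0, 0]
    - [0, 0, 0]
    - [0, 0, 0]
    - [0, 0, 0]
    - [0, 0, 0]
    - [0, 0, 0]
    - [0, 0, 0]

```text
t: 11.35
position: [0.4469, 0.4087, 0.1887]
tool_rot: [-0.001, 0.714, 0.7, -0.002]
wrist_force: [-0.7, 1.1, -0.3]
grip_width: 0.0236
gripper_force: 39.3
```

Emit:
step_arm:
  jaw: [0.015, 0.015, 0.015, 0.015]
  xyz:
    - [0, 0, 0]
    - [0, 0, 0]
    - [0, 0, 0]
    - [0, 0, 0]
  turn:
    - [0, 0, -3]
    - [0, 0, -3]
    - [0, 0, 0]
    - [0, 0, 0]

```text
t: 11.68
position: [0.4503, 0.4057, 0.1897]
tool_rot: [0.0, 0.679, 0.735, -0.001]
wrist_force: [0.0, 0.3, -0.8]
grip_width: 0.0239
gripper_force: 39.3
```

```bash
python3 go.py 452.5 407 50 4.5
python3 - <<'E'
from h import *; from plant import read_camera
c=read_camera('side'); d=read_camera('wrist')
cv2.imwrite('pics/a4.png',np.hstack([cv2.resize(c['img'][120:345,200:500,::-1],(400,300)),cv2.resize(d['img'][...,::-1],(400,300))]))
E
```

```text
t 11.6833 pos [450.3 405.7 189.7] yang 4.54 tilt [-0.001 -0.001 -1.   ] w 23.9 F [ 0.   0.3 -0.8]
shift [  1.2   2.4 139.7] turn z 0.04
```

View pics/a4.png

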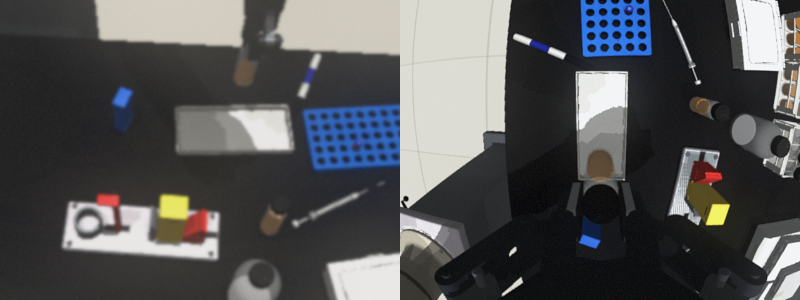

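Left panel: the vial is held upright, the seat is empty and the wedge is still in place. Right panel: the vial is centred over the tray's width. I'll lower it now.

Emit:
step_arm:
  jaw: [0.015, 0.015, 0.015, 0.015, 0.015, 0.015, 0.015, 0.015]
  xyz:
    - [0.001, 0.002, 0.015]
    - [0, 0, 0.025]
    - [0, 0, 0.03]
    - [0, 0, 0.028]
    - [0, 0, 0.02]
    - [0, 0, 0.012]
    - [0, 0, 0.004]
    - [0, 0, 0]
  turn:
    - [0, 0, 0]
    - [0, 0, 0]
    - [0, 0, 0]
    - [0, 0, 0]
    - [0, 0, 0]
    - [0, 0, 0]
    - [0, 0, 0]
    - [0, 0, 0]

```text
t: 12.45
position: [0.4526, 0.4071, 0.0559]
tool_rot: [0.0, 0.678, 0.735, -0.001]
wrist_force: [0.0, -0.0, -0.9]
grip_width: 0.0238
gripper_force: 39.3
```

Emit:
step_arm:
  jaw: [0.015, 0.015, 0.015, 0.015, 0.015, 0.015]
  xyz:
    - [0, 0, 0.002]
    - [0, 0, 0.001]
    - [0, 0, 0.001]
    - [0, 0, 0.001]
    - [0, 0, 0]
    - [0, 0, 0]
  turn:
    - [0, 0, 0]
    - [0, 0, 0]
    - [0, 0, 0]
    - [0, 0, 0]
    - [0, 0, 0]
    - [0, 0, 0]

```text
t: 12.95
position: [0.4526, 0.4077, 0.0518]
tool_rot: [-0.0, 0.678, 0.735, 0.0]
wrist_force: [-0.5, -0.5, -0.5]
grip_width: 0.0236
gripper_force: 39.3
```

Emit:
step_arm:
  jaw: [0.015, 0.015, 0.015, 0.015]
  xyz:
    - [0, 0, 0.001]
    - [0, 0, 0.001]
    - [0, 0, 0]
    - [0, 0, 0]
  turn:
    - [0, 0, 0]
    - [0, 0, 0]
    - [0, 0, 0]
    - [0, 0, 0]

```text
t: 13.28
position: [0.4526, 0.4077, 0.0497]
tool_rot: [-0.0, 0.678, 0.735, 0.0]
wrist_force: [0.0, -0.1, 3.3]
grip_width: 0.0239
gripper_force: 39.6
```

Contact at 3.3 N, so the vial is on the tray floor. Releasing gently and rising.

Emit:
step_arm:
  jaw: [0.028, 0.032, 0.036, 0.042, 0.05, 0.055, 0.06, 0.06]
  xyz:
    - [0, 0, 0]
    - [0, 0, 0]
    - [0, 0, 0]
    - [0, 0, 0]
    - [0, 0, 0]
    - [0, 0, 0]
    - [0, 0, 0]
    - [0, 0, 0]
  turn:
    - [0, 0, 0]
    - [0, 0, 0]
    - [0, 0, 0]
    - [0, 0, 0]
    - [0, 0, 0]
    - [0, 0, 0]
    - [0, 0, 0]
    - [0, 0, 0]

```text
t: 13.95
position: [0.4525, 0.4075, 0.0495]
tool_rot: [0.0, 0.678, 0.735, -0.0]
wrist_force: [-0.4, -0.7, -0.1]
grip_width: 0.0598
gripper_force: 0.0
```

Emit:
step_arm:
  jaw: [0.06, 0.06, 0.06, 0.06, 0.06, 0.06, 0.06, 0.06]
  xyz:
    - [0, 0, -0.015]
    - [0, 0, -0.02]
    - [0, 0, -0.025]
    - [0, 0, -0.03]
    - [0, 0, -0.035]
    - [0, 0, -0.025]
    - [0, 0, 0]
    - [0, 0, 0]
  turn:
    - [0, 0, 0]
    - [0, 0, 0]
    - [0, 0, 0]
    - [0, 0, 0]
    - [0, 0, 0]
    - [0, 0, 0]
    - [0, 0, 0]
    - [0, 0, 0]

```text
t: 14.62
position: [0.453, 0.4081, 0.201]
tool_rot: [-0.0, 0.678, 0.735, 0.002]
wrist_force: [0.1, 1.6, -0.4]
grip_width: 0.0597
gripper_force: 0.0
```

```bash
python3 go.py 452.5 407 50 4.5
python3 - <<'E'
from h import *; from plant import read_camera
c=read_camera('side'); d=read_camera('wrist')
cv2.imwrite('pics/a5.png',np.hstack([cv2.resize(c['img'][120:345,200:500,::-1],(400,300)),cv2.resize(d['img'][...,::-1],(400,300))]))
E
```

```text
t 14.6167 pos [453.  408.1 201. ] yang 4.68 tilt [ 0.002  0.002 -1.   ] w 59.7 F [ 0.1  1.6 -0.4]
shift [ -1.4  -0.9 151. ] turn z 0.18
```

View pics/a5.png

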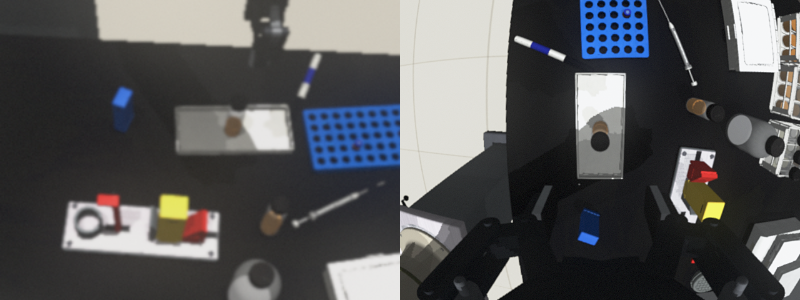

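Both panels show the vial standing upright in the middle of the tray (left at 235,118; right at 600,138). The wedge is still home, holding the catch open, and the gripper is clear.

```bash
python3 -c "
from plant import order; print(order.hand_in())"
```

```text
the job is handed in; nothing more can be done
None
```

The job is handed in: the wedge is home and holding the catch open, the vial of orange extract stands upright in the white tray, and the arm was clear at about 14.6 s of the 42 s allowed.

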